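# Trace the cam plate with the gauge stylus

## Robot

A 6-joint arm with a two-finger parallel gripper is mounted at the origin on a cart in front of the work surface, level with it; the furniture and walls round the work are solid. World frame = base frame: x ahead of the robot, y to its left, z up, the work surface at z = 0. Lengths are in m, angles in rad, forces in N, time in s.
With the tool pointing down it reaches from about 0.25 to 0.8 m from the base axis. Payload 8.5 kg.
Tool frame: the origin (TCP) lies midway between the tips of the shut fingers; the grasp point (between the pads) lies 19 mm behind it; z points along the fingers, y is the line along which they close (so a half turn about z gives the same grasp; the last joint's range is limited). The gripper opens to 85 mm and grips with 20 to 120 N. Pads are 22 mm wide; open, the fingers measure 114 mm over their backs; the gripper's body (76 mm by 85 mm) begins 54 mm behind the grasp point. The pads swing forward as they close: fully open they stand 13 mm farther back than shut.
Start: joints at [-1.234, 0.238, -0.013, 1.319, 0, 1.571], TCP at [0.173, -0.495, 0.207] pointing down, gripper open.
Joint ranges: [-2.66, 2.66], [-1.03, 1.9], [-1.14, 1.46], [-1.82, 2.27], [-1.45, 1.34], [-3.14, 3.14]. Speed limits (rad/s): [2.22, 2.22, 2.79, 3.14, 3.14, 3.14].

## Interface

Orientations are given as a unit quaternion [x, y, z, w].
In Python, from workcell import manip gives the robot as it stands.
- The arm moves only by the tool apply_moves, never from a script. Its arguments are lists of equal length, an entry for each row: "travel": the shift along the tool's x, y, z in m, a list of three; "yaw": the turn about the tool's z in rad; "jaw": the closure in counts, from 0 (fully open) to 255 (shut). A call has 1 to 8 rows; each row is the pose to reach, as a shift and turn from the pose commanded when the call began, along the tool's axes at that moment; what a row does not reach only later rows make up. A row lasts 1/8 s, in which the tool goes at most 62.5 mm and 10.7 degrees, less where a joint would pass 70% of its speed; a pose out of reach is approached as far as the arm can. A call with a gripper value outside its range is refused whole. The fingers move at their own pace and stop on an object; "force" is the grip in N (left out, the last holds). Time passes only in rows, so rows that repeat a pose let the fingers close. It gives the time, the measured TCP pose, the force, the opening and the grip force at its end, in the units of the state.
- manip.observe(): the state, without advancing time (a new reading comes with each control period).
- manip.read_camera(name): name is "scene" or "top"; returns a dict with "pixels" (480x640x3 uint8, blue, green, red), "intrinsics" (3x3 intrinsics, pixels), "distortion" ([k1, k2, p1, p2, k3] as OpenCV has them; the pictures are not rectified), "extrinsics" (4x4, takes a point from world to camera coordinates). Camera axes: x right, y up, looking along -z (the intrinsics and any distortion apply to the point x, -y, -z); pixel columns grow to the right and rows downward; lengths in m; the calibration is good to about 2 mm. A picture is of the moment at which its call begins. There is no depth.
- manip.sign_off(): hands the job in; it is judged then, once.
Trained networks look in a picture, given as the dict that the camera call returned (one of the last four; its "shot" number tells which), for a name from the list of things; names that differ only in an ending like _2 or _b are one class to them, and where a whole thing is asked for, a point or a joint stands for the part that bears it (a point fixed in the world has none). Each returns a list of dicts, best first, with "conf" (0 to 1); they miss things now and then, are a little off and sometimes report something else, mostly with a low value. They report only what shows in the picture. A call takes as long as a camera call. They do not tell look-alikes from the thing itself.
- manip.trace(picture, query): "mask" (480x640 bool, what is visible of it) and "xy" ([column, row] in pixels, amid what is visible of it).
The state is a dict: "clock": time; "q": joint angles; "qd": joint speeds; "joint_torque": joint torques, N m; "tool_pos": TCP position; "orientation": TCP orientation; "contact_force": force on the tool from outside, world axes, zero at the start; "wrist_torque": the same for the moment, N m; "width": finger opening in m; "gripper_force": force on a finger pad.
Only numpy, scipy, OpenCV 4.12 (cv2) and the standard library are available. Lean on these libraries where they do the work, as an engineer would, in place of code of your own. Each camera call takes 0.05 s, during which the arm holds its last target. There are 200 camera calls.

## Task

Take the stylus out of its holder, set its ball tip beside the wavy front edge of the cam plate at the left scribed mark, and trace it along the edge, round the lobe and through the hollow, to the right mark: keep the tip on the edge all the way between the marks, with gentle pressure (some 6 N, never 18 N), and let nothing but the stylus touch the gauge. Then put the stylus back upright in its holder, fully home on its collar, and let go; leave the things lying about undisturbed.

Things in the scene. Friction and masses are not known exactly. Their poses are not given: they have to be found in the camera images.
- gauge: Fixed profile gauge, 120 mm wide, 30 mm high at the back, with the bare-metal cam plate on a sprung slide. Origin on the bench top, mid-width, on the nominal line of the plate's front edge; x points back into the plate (away from the robot), y left along the edge, z up. Plate 124 mm wide, 52 mm deep, underside 15 and top 29 mm above the bench; below its front 30 mm is only the bench.
- gauge_middle (a point): Point on the nominal edge line, y = 0, 22 mm up (half the plate's thickness), axes as gauge. Nominal edge, mm: x = 0 (straight lands) where |y| is over 42; between, x = -7 sin(2 pi y / 84): a lobe 7 mm towards the robot at y = +21, a hollow 7 mm back at y = -21. Pushed along x, the plate gives from first touch by about 1 mm per 4 N, at most 12 mm, and springs back.
- gauge_start (a point): Nominal place of the left scribed mark's edge point, y = +46 mm on the left land, 22 mm up, fixed to the base. The plate itself was clamped by hand: it stands up to 10 mm farther forward or back along the gauge's x and turned up to 0.15 rad either way about its own middle, which no reading here tells; it must be felt or seen.
- gauge_finish (a point): The same at the right mark, y = -46 mm on the right land. Go from left to right. With the tip lower than 31 mm, within 50 mm in front of the edge line and less than 37 mm left or right of the middle, it must be touching the edge: so touch down and leave at the lands, outside or at the marks.
- stylus_grip (a point): Centre of the stylus's handle, an upright square bar 16 x 16 mm and 46 mm tall; grasp it here from above on two opposite flats, which lie along this point's x and y axes. Stylus: 87 mm body plus a small cap, about 0.09 kg (may vary by 30 %); below the handle a round collar 28 mm across and 4 mm thick, then a round shank 7 mm thick, then the ball.
- stylus_tip (a point): Centre of the stylus's ball tip, 10 mm across, on the stylus's axis 59 mm below stylus_grip and 33 mm below the collar's underside.
- stylus: The stylus; origin at the lowest point of the ball, z along the stylus's axis, up towards the handle.
- holder_mouth (a point): Centre of the mouth of the holder's hole, on top of the holder: a fixed dark steel block 60 x 60 mm, 46 mm high; the upright round hole is 18 mm wide and goes through to the bench. Home, the collar lies on the top with the ball's centre 33 mm below this point.
- micrometer: Micrometer lying on the bench, 48 x 130 x 12 mm, bystander; origin under its middle.
- loupe: Black eye loupe, 32 mm across, 26 mm high, bystander; origin under its middle.
- block_c: Steel test disc 60 mm across, 10 mm high, lying about 85 mm to the left of the holder, bystander; origin under its middle.
- hex_key: Small hex key 28 x 72 x 7 mm, lying about 57 mm to the right of the holder, bystander; origin under its middle.
- carton3: Small bearing carton 71 x 60 x 50 mm, bystander; origin under its middle.
There are look-alikes about, which are no part of the job. Leave any green look-alike of the stylus alone.

How it is judged:
On the way, in this order (a step that is already met when the one before it is completed fails the run):
1. the stylus is out of its holder (height (world z) of stylus_tip above 0.05 m), for 0.05 s.
2. the tip presses on the edge on the left land (y of stylus_tip in the frame of gauge between 0.037 and 0.055 m and x of stylus_tip in the frame of gauge between -0.05 and 0.04 m and z of stylus_tip in the frame of gauge between 0.008 and 0.031 m and contact force between stylus and gauge above 0.5 N), for 0.05 s.
3. the tip presses on the edge on the lobe (y of stylus_tip in the frame of gauge between 0.014 and 0.028 m and x of stylus_tip in the frame of gauge between -0.05 and 0.04 m and z of stylus_tip in the frame of gauge between 0.008 and 0.031 m and contact force between stylus and gauge above 0.5 N), for 0.05 s.
4. the tip presses on the edge in the middle (y of stylus_tip in the frame of gauge between -0.007 and 0.007 m and x of stylus_tip in the frame of gauge between -0.05 and 0.04 m and z of stylus_tip in the frame of gauge between 0.008 and 0.031 m and contact force between stylus and gauge above 0.5 N), for 0.05 s.
5. the tip presses on the edge in the hollow (y of stylus_tip in the frame of gauge between -0.028 and -0.014 m and x of stylus_tip in the frame of gauge between -0.05 and 0.04 m and z of stylus_tip in the frame of gauge between 0.008 and 0.031 m and contact force between stylus and gauge above 0.5 N), for 0.05 s.
6. the tip presses on the edge on the right land (y of stylus_tip in the frame of gauge between -0.055 and -0.037 m and x of stylus_tip in the frame of gauge between -0.05 and 0.04 m and z of stylus_tip in the frame of gauge between 0.008 and 0.031 m and contact force between stylus and gauge above 0.5 N), for 0.05 s.
At the end, for the whole second after the job is handed in: The stylus stands upright (within 0.1 rad) in the holder's hole, ball centre within 6 mm of the hole's axis and at least 30 mm below its mouth, at rest and released, after the edge was traced from left land to right land (horizontal distance between stylus_tip and holder_mouth below 0.006 m and z of stylus_tip in the frame of holder_mouth below -0.03 m and angle between stylus's own z axis and vertical below 0.1 rad and linear speed of stylus below 0.02 m/s); the robot touches nothing.
It fails at once if the tip leaves the edge between the marks (no contact while below 31 mm, less than 50 mm in front of the nominal edge and within 37 mm of the middle) (y of stylus_tip in the frame of gauge between -0.037 and 0.037 m and x of stylus_tip in the frame of gauge between -0.05 and 0.04 m and z of stylus_tip in the frame of gauge between -0.02 and 0.031 m and contact force between stylus and gauge below 0.05 N).
It fails at once if the stylus presses on the gauge with 18 N or more (contact force between stylus and gauge above 18 N).
It fails at once if the hand or arm touches the gauge (contact force between any of the fingers, the arm and gauge above 0.5 N).
It fails at once if a bystander is moved by more than 15 mm (distance of any of micrometer, loupe, block_c, hex_key, carton3 from where it was at the start of the episode above 0.015 m).
It also fails if it takes over 61 s, if anything falls off the work surface, if the arm or the gripper's body presses on something with over 40 N, if the wrist force passes 120 N, or if a joint passes its speed limit or range.

## Working session

There is one attempt and no reset: what is moved stays moved. The work goes in short steps, Python scripts to look and compute and a tool call to move; the robot and the scene stay as the last step left them, time stands still between calls to the robot, and variables do not carry over. Pictures are saved under pics/ and viewed, at most 10 in all, crops included, and the job is handed in when it is done.

Besides the shell and the picture viewer there is one more tool, called after "Request:" as a command line: name --pt "numbers of a row" for each row, then --argument value for the rest. apply_moves: Moves the arm, as the interface text tells. Its arguments: {"type":"object","properties":{"travel":{"type":"array","items":{"type":"array","items":{"type":"number"}}},"yaw":{"type":"array","items":{"type":"number"}},"jaw":{"type":"array","items":{"type":"number"}},"force":{"type":"number"}},"required":["travel","yaw","jaw"]}

```bash
mkdir -p pics
cat > h.py <<'E'
import numpy as np, cv2
from workcell import manip
def ray(c,px):
    K=np.array(c["intrinsics"],float);D=np.array(c["distortion"],float);E=np.array(c["extrinsics"],float)
    u=cv2.undistortPoints(np.array(px,float).reshape(-1,1,2),K,D).reshape(-1,2)
    R,t=E[:3,:3],E[:3,3]
    d=np.c_[u[:,0],-u[:,1],-np.ones(len(u))]@R
    return -R.T@t,d
def onz(c,px,z):
    o,d=ray(c,px); return o+d*((z-o[2])/d[:,2])[:,None]
def proj(c,P):
    K=np.array(c["intrinsics"],float);D=np.array(c["distortion"],float);E=np.array(c["extrinsics"],float)
    p=np.atleast_2d(P)@E[:3,:3].T+E[:3,3]
    p=p*[1,-1,-1]
    return cv2.projectPoints(p,np.zeros(3),np.zeros(3),K,D)[0].reshape(-1,2)
E
python3 - <<'E'
from h import *
s=manip.observe();print({k:np.round(v,3).tolist() for k,v in s.items()})
for n in("scene","top"):
    c=manip.read_camera(n);cv2.imwrite(f"pics/{n}0.png",c["pixels"])
    print(n,np.round(ray(c,[[320,240]])[0],3))
    for q,z in(("stylus",.07),("holder_mouth",.046),("gauge",.029),("block_c",.01),("hex_key",.005),("carton3",.05),("micrometer",.012),("loupe",.026)):
        for r in manip.trace(c,q)[:3]:print(q,round(r["conf"],2),np.round(r["xy"]),r["mask"].sum(),np.round(onz(c,[r["xy"]],z),3))
E
```

```text
{'clock': 0.0, 'q': [-1.234, 0.239, -0.014, 1.319, 0.0, 1.571], 'qd': [0.001, 0.002, -0.001, -0.001, 0.001, 0.0], 'joint_torque': [0.0, -53.878, 34.644, 0.018, 0.0, 0.0], 'tool_pos': [0.173, -0.495, 0.206], 'orientation': [0.986, 0.168, -0.0, -0.001], 'contact_force': [0.02, -0.159, -0.002], 'wrist_torque': [0.004, -0.03, -0.042], 'gripper_force': 0.0, 'width': 0.086}
scene [0.136 0.739 0.439]
stylus 0.87 [313. 283.] 434 [[0.443 0.191 0.07 ]]
stylus 0.58 [354. 263.] 432 [[0.413 0.102 0.07 ]]
holder_mouth 0.83 [311. 307.] 1838 [[0.43  0.22  0.046]]
gauge 0.75 [218. 284.] 2372 [[0.622 0.209 0.029]]
block_c 0.64 [291. 344.] 1023 [[0.437 0.272 0.01 ]]
carton3 0.72 [404. 245.] 1304 [[ 0.374 -0.045  0.05 ]]
micrometer 0.55 [420. 228.] 198 [[ 0.395 -0.226  0.012]]
loupe 0.84 [399. 272.] 263 [[0.36  0.018 0.026]]
top [0.452 0.046 0.91 ]
stylus 0.65 [241. 279.] 193 [[0.443 0.187 0.07 ]]
stylus 0.55 [305. 288.] 127 [[0.427 0.068 0.07 ]]
gauge 0.65 [244. 182.] 2630 [[0.635 0.191 0.029]]
block_c 0.7 [204. 280.] 702 [[0.439 0.272 0.01 ]]
hex_key 0.64 [277. 278.] 215 [[0.442 0.125 0.005]]
hex_key 0.17 [244. 182.] 2519 [[0.638 0.194 0.005]]
carton3 0.84 [387. 308.] 1211 [[ 0.387 -0.089  0.05 ]]
micrometer 0.66 [448. 303.] 507 [[ 0.393 -0.218  0.012]]
micrometer 0.4 [384. 310.] 1284 [[ 0.38  -0.089  0.012]]
loupe 0.73 [204. 280.] 717 [[0.438 0.267 0.026]]
loupe 0.62 [339. 315.] 119 [[0.371 0.001 0.026]]
```

Run:
```python
import cv2
t=cv2.imread("pics/top0.png");s=cv2.imread("pics/scene0.png")
cv2.imwrite("pics/topc.png",cv2.resize(t[140:340,170:370],(600,600),interpolation=cv2.INTER_CUBIC))
cv2.imwrite("pics/scenec.png",cv2.resize(s[220:370,180:380],(800,600),interpolation=cv2.INTER_CUBIC))
```

```text
(no output)
```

View pics/topc.png

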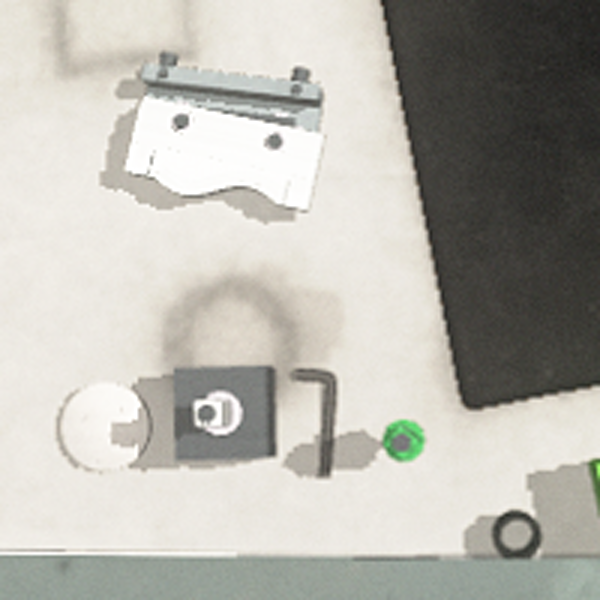

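View pics/scenec.png

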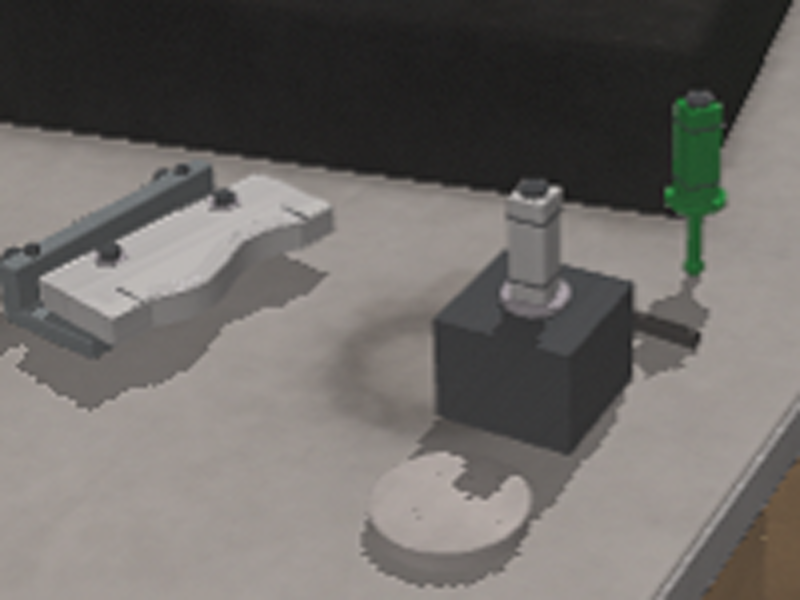

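The grey stylus stands in the dark holder (top px ≈ (243,277), scene px ≈ (313,283)). The green look-alike stands free at top px (304,286), scene px (354,263). The description picks the grey one. Next, a close crop of it and one of the gauge.

Run:
```python
import cv2
def crop(src,x,y,w,h,k,out):
    a=cv2.resize(cv2.imread(src)[y:y+h,x:x+w],None,fx=k,fy=k,interpolation=cv2.INTER_CUBIC)
    for i in range(0,w,10):cv2.putText(a,str(x+i),(i*k,8),0,.3,(0,0,255),1);cv2.line(a,(i*k,0),(i*k,h*k),(0,0,255) ,1) if i%10==0 else 0
    for i in range(0,h,10):cv2.putText(a,str(y+i),(0,i*k+8),0,.3,(0,0,255),1);cv2.line(a,(0,i*k),(w*k,i*k),(0,0,255),1)
    return a
cv2.imwrite("pics/g1.png",crop("pics/top0.png",205,155,80,60,10,""))
a=crop("pics/top0.png",225,258,40,40,10,"");b=crop("pics/scene0.png",295,260,40,40,10,"")
cv2.imwrite("pics/s1.png",cv2.hconcat([a,b]))
```

```text
(no output)
```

View pics/g1.png

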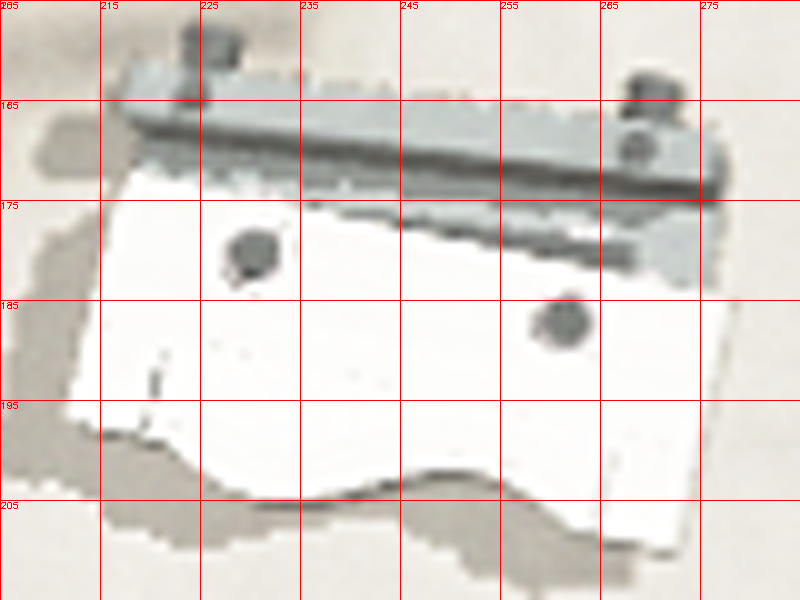

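View pics/s1.png

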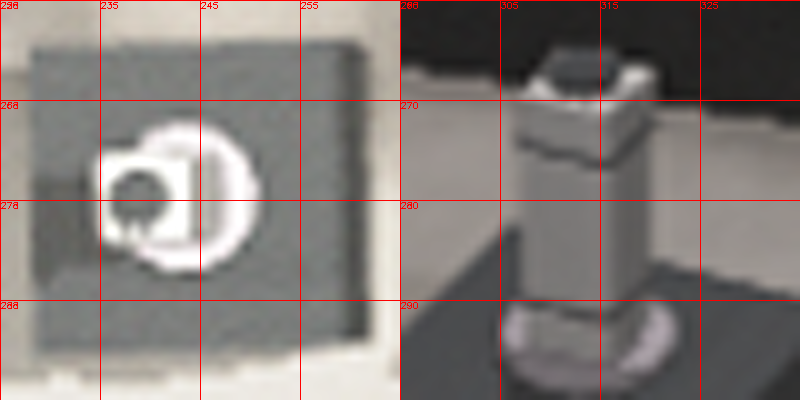

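```bash
cat > geo.py <<'E'
from h import *
c=manip.read_camera("top")
P=onz(c,[[211.9,196.8],[272.5,210.3],[278,185],[218,172],[219.4,198.3],[265.3,208.6]],.029)[:,:2]
Q=onz(c,[[217.7,161.5],[277.3,168.7],[217.7,167.5],[276.5,173.7]],.030)[:,:2]
W=onz(c,[[243.5,277.6]],.050);H=onz(c,[[238.8,277.8]],.095)
print("plate",P.round(4).tolist());print("rail",Q.round(4).tolist(),"stylus",W.round(4),H.round(4))
L=lambda a,b:(np.linalg.norm(a-b).round(4),np.arctan2(*(a-b)[::-1]).round(3))
print(L(P[0],P[1]),L(P[3],P[2]),L(P[0],P[3]),L(P[1],P[2]),"marks",L(P[4],P[5]))
print("rail",L(Q[0],Q[1]),L(Q[2],Q[3]),Q.mean(0), "plate mid",P[:4].mean(0))
E
python3 geo.py
python3 - <<'E'
from h import *
c=manip.read_camera("scene")
o,d=ray(c,[[313.6,267.2]])
print(onz(c,[[313.6,267.2]],.097),onz(c,[[313.5,293]],.05))
E
```

```text
plate [[0.6043, 0.2548], [0.5774, 0.1334], [0.6281, 0.123], [0.6545, 0.2436], [0.6013, 0.2396], [0.5807, 0.1477]]
rail [[0.6756, 0.2445], [0.6608, 0.1247], [0.6634, 0.2442], [0.6507, 0.1262]] stylus [[0.4443 0.1858 0.05  ]] [[0.4443 0.187  0.095 ]]
(np.float64(0.1244), np.float64(1.352)) (np.float64(0.1235), np.float64(1.356)) (np.float64(0.0514), np.float64(2.923)) (np.float64(0.0518), np.float64(2.94)) marks (np.float64(0.0942), np.float64(1.351))
rail (np.float64(0.1207), np.float64(1.448)) (np.float64(0.1187), np.float64(1.464)) [0.66262928 0.18487997] plate mid [0.61606018 0.18867908]
[[0.44301391 0.18911214 0.097     ]] [[0.44394623 0.18866815 0.05      ]]
```

The gauge measures up: plate 124 × 52 mm and rail 120 mm as given, plate turned about −0.10 rad relative to the base. The crop shows an off-white stylus with its handle flats along world axes, standing in the holder at (0.444, 0.187). I'm moving above it.

Request:
apply_moves --pt "0.481 -0.553 0" --pt "0.481 -0.553 0" --pt "0.481 -0.553 0" --pt "0.481 -0.553 0" --pt "0.481 -0.553 0" --pt "0.481 -0.553 0" --pt "0.481 -0.553 0" --pt "0.481 -0.553 0" --yaw '[-1.234, -1.234, -1.234, -1.234, -1.234, -1.234, -1.234, -1.234]' --jaw '[0, 0, 0, 0, 0, 0, 0, 0]'

```text
clock: 2.0
tool_pos: [0.3591, -0.029, 0.2071]
orientation: [0.707, 0.708, 0.0, 0.001]
contact_force: [1.6, -1.3, -0.3]
width: 0.0856
gripper_force: 0.0
```

```bash
cat >> h.py <<'E'
def st():
    s=manip.observe();o=s["orientation"]
    phi=2*np.arctan2(o[1],o[0])
    print(round(s["clock"],2),"tcp",np.round(s["tool_pos"],4),"phi",round(phi,3),"F",np.round(s["contact_force"],2),"w",round(s["width"],4),"gf",round(s["gripper_force"],1), "q",np.round(s["q"],2), "quat",np.round(o,3))
    return np.array(s["tool_pos"]),phi
def go(x,y,z):
    p,f=st();d=np.array([x,y,z])-p
    print("tool",np.round([d[0]*np.cos(f)+d[1]*np.sin(f),d[0]*np.sin(f)-d[1]*np.cos(f),-d[2]],4))
E
python3 -c "
from h import *
go(.444,.187,.17)"
```

```text
2.0 tcp [ 0.3591 -0.029   0.2071] phi 1.572 F [ 1.56 -1.3  -0.28] w 0.0856 gf 0.0 q [-0.08 -0.05 -0.34  1.28 -0.    1.49] quat [0.707 0.708 0.    0.001]
tool [0.2159 0.0852 0.0371]
```

Request:
apply_moves --pt "0.055 0.022 0" --pt "0.11 0.044 0" --pt "0.165 0.066 0.01" --pt "0.211 0.084 0.037" --pt "0.211 0.084 0.037" --pt "0.211 0.084 0.037" --yaw '[0, 0, 0, 0, 0, 0]' --jaw '[0, 0, 0, 0, 0, 0]'

```text
clock: 2.75
tool_pos: [0.4421, 0.1799, 0.1697]
orientation: [0.707, 0.707, -0.0, -0.0]
contact_force: [-0.8, 0.2, 0.7]
width: 0.0851
gripper_force: 0.0
```

```bash
python3 -c "
from h import *
go(.444,.1875,.055)"
```

```text
2.75 tcp [0.4421 0.1799 0.1697] phi 1.572 F [-0.8   0.17  0.66] w 0.0851 gf 0.0 q [ 0.39  0.17 -0.19  1.2  -0.    1.96] quat [ 0.707  0.707 -0.    -0.   ]
tool [0.0076 0.0019 0.1147]
```

Request:
apply_moves --pt "0.0076 0.002 0.04" --pt "0.0076 0.002 0.085" --pt "0.0076 0.002 0.115" --pt "0.0076 0.002 0.115" --pt "0.0076 0.002 0.115" --pt "0.0076 0.002 0.115" --pt "0.0076 0.002 0.115" --pt "0.0076 0.002 0.115" --yaw '[0, 0, 0, 0, 0, 0, 0, 0]' --jaw '[0, 0, 0, 0, 255, 255, 255, 255]' --force 80

```text
clock: 3.75
tool_pos: [0.4451, 0.1879, 0.0555]
orientation: [0.707, 0.707, 0.001, 0.0]
contact_force: [-1.3, -1.4, 9.8]
width: 0.0138
gripper_force: 80.4
```

```bash
python3 -c "
from h import *
st();c=manip.read_camera('scene');cv2.imwrite('pics/gr.png',cv2.resize(c['pixels'][200:350,210:410],(800,600),interpolation=2))"
```

```text
3.75 tcp [0.4451 0.1879 0.0555] phi 1.571 F [-1.25 -1.41  9.82] w 0.0138 gf 80.4 q [ 0.4   0.27 -0.38  0.92  0.    1.97] quat [0.707 0.707 0.001 0.   ]
```

View pics/gr.png

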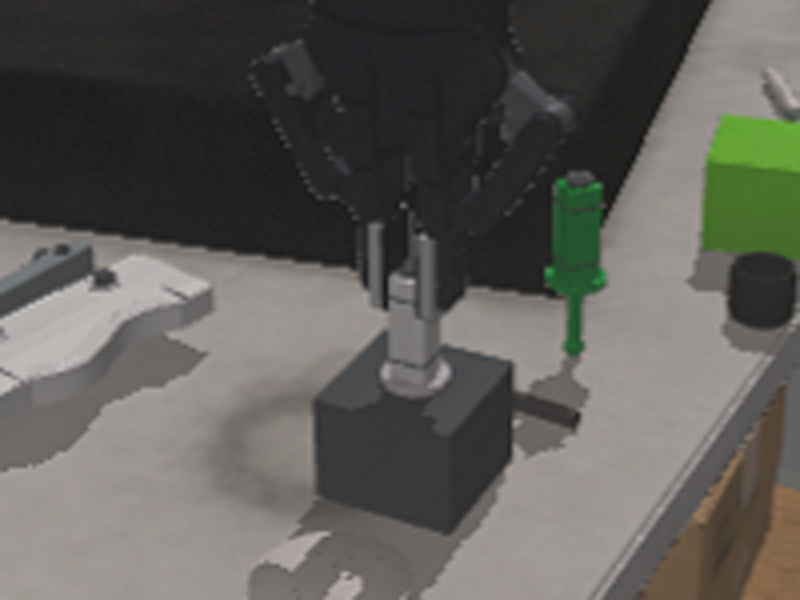

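```bash
python3 -c "
from h import *
c=manip.read_camera('scene')
for z in (.05,.0555,.0745,.095,.1):print(z,((proj(c,[.4445,.188,z])-[210,200])*4).round())
print(((proj(c,[[.4365,.199,.0555],[.4525,.199,.0555]])-[210,200])*4).round())
st()"
```

```text
0.05 [[414. 371.]]
0.0555 [[413. 359.]]
0.0745 [[413. 317.]]
0.095 [[412. 271.]]
0.1 [[412. 260.]]
[[418. 377.]
 [382. 367.]]
3.85 tcp [0.445  0.1879 0.0555] phi 1.571 F [-0.65  0.06  7.19] w 0.0139 gf 78.8 q [ 0.4   0.27 -0.38  0.92 -0.    1.97] quat [0.707 0.707 0.001 0.   ]
```

The picture shows the jaws closed on the upper part of the handle (tips near crop row 318), centred on it. The stylus still sits on its collar. With the tool at 0.0555, the ball centre is 42.5 mm below the TCP. I'll lift it straight out with a firmer grip.

Request:
apply_moves --pt "0 0 0" --pt "0 0 -0.02" --pt "0 0 -0.045" --pt "0 0 -0.07" --pt "0 0 -0.07" --pt "0 0 -0.07" --yaw '[0, 0, 0, 0, 0, 0]' --jaw '[255, 255, 255, 255, 255, 255]' --force 110

```text
clock: 4.6
tool_pos: [0.4441, 0.1875, 0.1241]
orientation: [0.707, 0.707, -0.0, -0.0]
contact_force: [-0.8, 0.1, -1.6]
width: 0.0129
gripper_force: 108.2
```

```bash
python3 -c "
from h import *
st();c=manip.read_camera('scene');cv2.imwrite('pics/gr2.png',cv2.resize(c['pixels'][180:330,210:410],(800,600),interpolation=2))
print((proj(c,[[.4445,.188,.1255],[.4445,.188,.083]])-[210,180])*4)"
```

```text
4.6 tcp [0.4441 0.1875 0.1241] phi 1.571 F [-0.78  0.11 -1.63] w 0.0129 gf 108.2 q [ 0.4   0.21 -0.27  1.09  0.    1.97] quat [ 0.707  0.707 -0.    -0.   ]
[[411.68366807 280.7543954 ]
 [412.78017893 378.33946215]]
```

View pics/gr2.png

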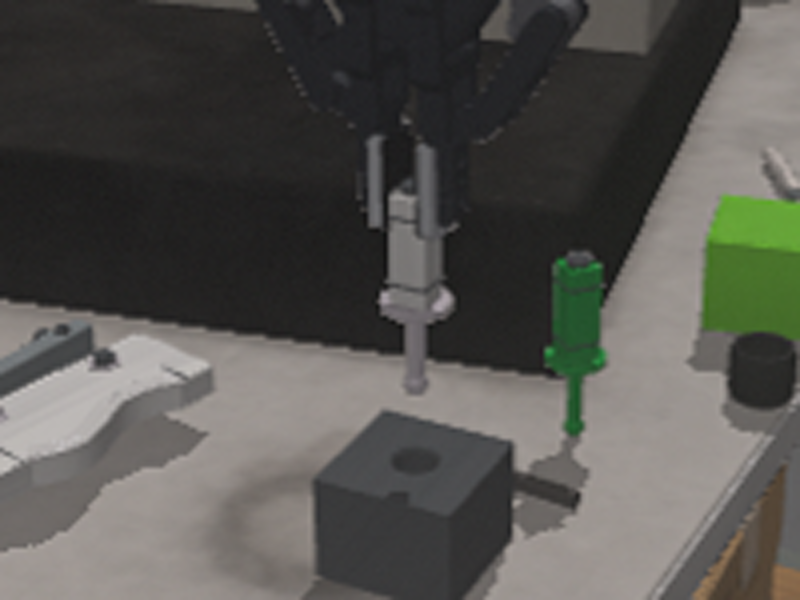

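The stylus hangs upright, ball at crop (416,384), and the empty hole is at (413,460). Next I'll plan the trace.

```bash
cat > plan.py <<'E'
from h import *
mid=np.array([.6161,.1887]);a=-.219;g=-.115
R=lambda t:np.array([[np.cos(t),-np.sin(t)],[np.sin(t),np.cos(t)]])
v=np.linspace(62,-62,2481)
s=np.where(abs(v)<42,-7*np.sin(2*np.pi*v/84),0)
ds=np.where(abs(v)<42,-7*2*np.pi/84*np.cos(2*np.pi*v/84),0)
n=np.c_[-np.ones_like(v),ds];n/=np.linalg.norm(n,axis=1)[:,None]
E=np.c_[s-26,v]+5*n
W=mid+E/1000@R(a).T            # tip centre, world, just touching
G=(W-(mid-R(g)@[.026,0]))@R(g)  # in gauge frame (y exact, x up to offset)
def tab():
    for y in range(52,-53,-4):
        i=np.argmin(abs(G[:,1]*1000-y));print(y,W[i].round(4),"gx",(G[i,0]*1000).round(1))
if __name__=="__main__":
    tab();c=manip.read_camera("scene")
    print("hole",onz(c,[[210+413/4,180+460/4]],.046))
    i=np.argmin(abs(G[:,1]*1000-47));print("pre",W[i]+R(g)@[-.012,0]);go(*(W[i]+R(g)@[-.012,0]),.13)
E
python3 plan.py
```

```text
52 [0.5965 0.2433] gx 0.3
48 [0.5956 0.2394] gx -0.2
44 [0.5935 0.2356] gx -1.8
40 [0.5906 0.2319] gx -4.3
36 [0.5881 0.2282] gx -6.4
32 [0.586  0.2244] gx -8.0
28 [0.5844 0.2206] gx -9.1
24 [0.5834 0.2166] gx -9.7
20 [0.5829 0.2127] gx -9.7
16 [0.5829 0.2087] gx -9.3
12 [0.5833 0.2046] gx -8.4
8 [0.584  0.2005] gx -7.2
4 [0.585  0.1963] gx -5.7
0 [0.5861 0.1922] gx -4.2
-4 [0.5872 0.188 ] gx -2.6
-8 [0.5881 0.1839] gx -1.3
-12 [0.5886 0.1798] gx -0.3
-16 [0.5885 0.1758] gx 0.1
-20 [0.5877 0.1719] gx -0.3
-24 [0.5861 0.168 ] gx -1.4
-28 [0.5838 0.1642] gx -3.2
-32 [0.5811 0.1605] gx -5.6
-36 [0.578  0.1569] gx -8.2
-40 [0.5764 0.153 ] gx -9.3
-44 [0.5755 0.1491] gx -9.8
-48 [0.5747 0.1452] gx -10.2
-52 [0.5738 0.1413] gx -10.6
hole [[0.44455432 0.1884693  0.046     ]]
pre [0.58392274 0.23973277]
4.7 tcp [0.4438 0.1874 0.1237] phi 1.571 F [-0.57 -0.08 -0.86] w 0.0131 gf 108.2 q [ 0.4   0.21 -0.27  1.09  0.    1.97] quat [ 0.707  0.707 -0.001 -0.   ]
tool [ 0.0523  0.1401 -0.0063]
```

Request:
apply_moves --pt "0.02 0.05 0" --pt "0.04 0.1 0" --pt "0.0525 0.136 0" --pt "0.0525 0.136 0.03" --pt "0.0525 0.136 0.06" --pt "0.0525 0.136 0.06" --pt "0.0525 0.136 0.06" --yaw '[0, 0, 0, 0, 0, 0, 0]' --jaw '[255, 255, 255, 255, 255, 255, 255]'

```text
clock: 5.58
tool_pos: [0.5807, 0.2402, 0.0653]
orientation: [0.707, 0.707, 0.0, -0.0]
contact_force: [-0.8, -0.1, 0.1]
width: 0.0129
gripper_force: 108.3
```

Run:
```python
from h import *
st();c=manip.read_camera('scene');a=cv2.resize(c['pixels'][250:325,180:280],(800,600),interpolation=2);cv2.imwrite('pics/pre.png',a);st()
```

```text
5.58 tcp [0.5807 0.2402 0.0653] phi 1.571 F [-0.82 -0.1   0.07] w 0.0129 gf 108.3 q [ 0.39  0.49 -0.01  1.08  0.    1.96] quat [ 0.707  0.707  0.    -0.   ]
5.62 tcp [0.5811 0.2404 0.0658] phi 1.571 F [ 0.55 -0.56 -1.21] w 0.0127 gf 108.3 q [ 0.39  0.49 -0.01  1.08  0.    1.96] quat [0.707 0.707 0.001 0.   ]
```

View pics/pre.png

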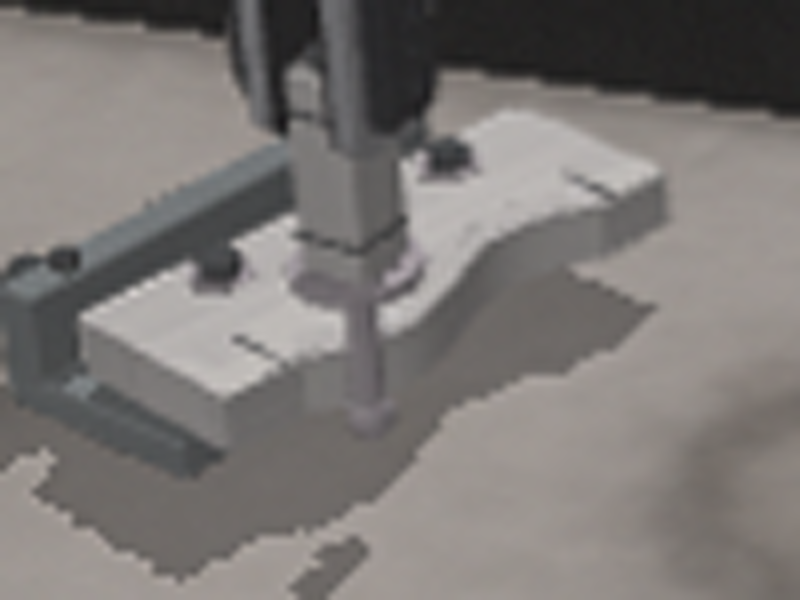

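The ball, at crop (368,415), is just in front of the left land at the right height. I'll feel forward.

Request:
apply_moves --pt "0 0.006 0" --pt "0 0.011 0" --pt "0 0.0135 0" --pt "0 0.0135 0" --yaw '[0, 0, 0, 0]' --jaw '[255, 255, 255, 255]'

```text
clock: 6.12
tool_pos: [0.5942, 0.2401, 0.0647]
orientation: [0.707, 0.707, 0.0, -0.0]
contact_force: [0.6, 0.8, -1.1]
width: 0.013
gripper_force: 108.3
```

```bash
cat > f.py <<'E'
from h import *
import sys
F=[];P=[]
for i in range(int(sys.argv[1]) if len(sys.argv)>1 else 4):
    if i:c=manip.read_camera("top")
    s=manip.observe();F.append(s["contact_force"]);P.append(s["tool_pos"])
p=np.mean(P,0)
import plan
y=((p[:2]-(plan.mid-plan.R(plan.g)@[.026,0]))@plan.R(plan.g))*1000
i=np.argmin(abs(plan.G[:,1]*1000-y[1]))
print("t",round(s["clock"],2),"tcp",p.round(4),"F",np.mean(F,0).round(2),"std",np.std(F,0).round(1),"g",y.round(1),"depth vs model mm",(y[0]-plan.G[i,0]*1000).round(2))
E
python3 f.py
```

```text
t 6.28 tcp [0.594  0.2401 0.0647] F [ 0.26  0.32 -1.35] std [0.3 0.4 0.4] g [-1.8 48.5] depth vs model mm -1.73
```

Request:
apply_moves --pt "0 0.001 0" --pt "0 0.002 0" --pt "0 0.003 0" --pt "0 0.003 0" --yaw '[0, 0, 0, 0]' --jaw '[255, 255, 255, 255]'

```text
clock: 6.78
tool_pos: [0.5968, 0.2402, 0.0647]
orientation: [0.707, 0.707, -0.0, -0.0]
contact_force: [-1.3, -0.6, -1.1]
width: 0.013
gripper_force: 108.4
```

```bash
python3 f.py
```

```text
t 6.92 tcp [0.5968 0.2402 0.0647] F [-1.46 -0.09 -0.59] std [0.2 0.4 0.8] g [ 0.9 48.9] depth vs model mm 1.0
```

Request:
apply_moves --pt "0 0.0007 0" --pt "0 0.0013 0" --pt "0 0.0013 0" --yaw '[0, 0, 0]' --jaw '[255, 255, 255]'

```text
clock: 7.3
tool_pos: [0.5979, 0.2401, 0.0646]
orientation: [0.707, 0.707, -0.0, -0.0]
contact_force: [-3.7, -0.1, 0.4]
width: 0.0124
gripper_force: 108.5
```

```bash
python3 f.py
```

```text
t 7.45 tcp [0.598  0.2401 0.0646] F [-3.74 -0.15  0.44] std [0.4 0.2 0.4] g [ 2.1 49. ] depth vs model mm 2.13
```

```bash
cat > nx.py <<'E'
import sys,plan;from plan import *
# current x,y (commanded-ish), depth now->wanted change mm, n
s=manip.observe();p=s["tool_pos"];dd=float(sys.argv[1])
o=np.argsort(W[:,1]);f=lambda y:np.interp(y,W[o,1],W[o,0])
print("t",round(s["clock"],2),[[round(-.0012*k,4),round(float(f(p[1]-.0012*k)-f(p[1])+dd/1000*min(1,k/4)),4)] for k in range(1,9)])
E
python3 nx.py 1.0
```

```text
t 7.45 [[-0.0012, -0.0], [-0.0024, 0.0], [-0.0036, -0.0006], [-0.0048, -0.0015], [-0.006, -0.0025], [-0.0072, -0.0034], [-0.0084, -0.0043], [-0.0096, -0.0052]]
```

Request:
apply_moves --pt "-0.0012 0.0 0" --pt "-0.0024 0.0 0" --pt "-0.0036 -0.0006 0" --pt "-0.0048 -0.0015 0" --pt "-0.006 -0.0025 0" --pt "-0.0072 -0.0034 0" --pt "-0.0084 -0.0043 0" --pt "-0.0096 -0.0052 0" --yaw '[0, 0, 0, 0, 0, 0, 0, 0]' --jaw '[255, 255, 255, 255, 255, 255, 255, 255]'

```text
clock: 8.45
tool_pos: [0.5938, 0.232, 0.065]
orientation: [0.707, 0.707, 0.001, -0.001]
contact_force: [-2.8, 6.0, -0.4]
width: 0.0129
gripper_force: 108.3
```

```bash
python3 f.py 3; python3 nx.py 0
```

```text
t 8.55 tcp [0.5936 0.2318 0.065 ] F [-2.86  5.24 -0.91] std [0.9 0.8 0.3] g [-1.3 40.3] depth vs model mm 2.82
t 8.55 [[-0.0012, -0.0009], [-0.0024, -0.0017], [-0.0036, -0.0024], [-0.0048, -0.0032], [-0.006, -0.0038], [-0.0072, -0.0044], [-0.0084, -0.005], [-0.0096, -0.0055]]
```

Request:
apply_moves --pt "-0.0012 -0.0008 0" --pt "-0.0024 -0.0016 0" --pt "-0.0036 -0.0023 0" --pt "-0.0048 -0.003 0" --pt "-0.006 -0.0036 0" --pt "-0.0072 -0.0042 0" --yaw '[0, 0, 0, 0, 0, 0]' --jaw '[255, 255, 255, 255, 255, 255]'

```text
clock: 9.3
tool_pos: [0.5892, 0.2245, 0.0649]
orientation: [0.707, 0.707, 0.001, -0.001]
contact_force: [-3.4, 5.4, -0.9]
width: 0.0128
gripper_force: 108.3
```

```bash
python3 f.py 3; python3 nx.py 0
```

```text
t 9.4 tcp [0.5891 0.2244 0.0649] F [-3.56  4.69 -0.88] std [0.6 0.6 0.4] g [-4.9 32.4] depth vs model mm 2.95
t 9.4 [[-0.0012, -0.0005], [-0.0024, -0.001], [-0.0036, -0.0015], [-0.0048, -0.0019], [-0.006, -0.0022], [-0.0072, -0.0025], [-0.0084, -0.0027], [-0.0096, -0.0029]]
```

Steady at about 6 N. I'm carrying on over the lobe.

Request:
apply_moves --pt "-0.0012 -0.0005 0" --pt "-0.0024 -0.001 0" --pt "-0.0036 -0.0015 0" --pt "-0.0048 -0.0019 0" --pt "-0.006 -0.0022 0" --pt "-0.0072 -0.0025 0" --pt "-0.0084 -0.0027 0" --pt "-0.0096 -0.0029 0" --yaw '[0, 0, 0, 0, 0, 0, 0, 0]' --jaw '[255, 255, 255, 255, 255, 255, 255, 255]'

```text
clock: 10.4
tool_pos: [0.586, 0.2139, 0.0647]
orientation: [0.707, 0.707, 0.0, -0.0]
contact_force: [-4.4, 2.7, 0.3]
width: 0.0131
gripper_force: 108.3
```

```bash
python3 f.py 3; python3 nx.py 0
```

```text
t 10.5 tcp [0.5859 0.2136 0.0647] F [-3.85  2.3  -0.54] std [0.6 0.4 0.7] g [-6.8 21.3] depth vs model mm 2.95
t 10.5 [[-0.0012, -0.0001], [-0.0024, -0.0001], [-0.0036, -0.0001], [-0.0048, -0.0001], [-0.006, -0.0], [-0.0072, 0.0001], [-0.0084, 0.0002], [-0.0096, 0.0004]]
```

Request:
apply_moves --pt "-0.0012 0.0002 0" --pt "-0.0024 0.0004 0" --pt "-0.0036 0.0006 0" --pt "-0.0048 0.0007 0" --pt "-0.006 0.0008 0" --pt "-0.0072 0.0009 0" --pt "-0.0084 0.001 0" --yaw '[0, 0, 0, 0, 0, 0, 0]' --jaw '[255, 255, 255, 255, 255, 255, 255]'

```text
clock: 11.38
tool_pos: [0.5868, 0.2051, 0.0646]
orientation: [0.707, 0.707, -0.0, -0.0]
contact_force: [-3.6, 1.8, -1.3]
width: 0.0128
gripper_force: 108.3
```

```bash
python3 f.py 3; python3 nx.py 0.5
```

```text
t 11.47 tcp [0.5869 0.205  0.0646] F [-4.11  1.85 -1.29] std [0.4 0.2 0. ] g [-4.9 12.9] depth vs model mm 3.74
t 11.47 [[-0.0012, 0.0003], [-0.0024, 0.0006], [-0.0036, 0.001], [-0.0048, 0.0014], [-0.006, 0.0016], [-0.0072, 0.0019], [-0.0084, 0.0022], [-0.0096, 0.0025]]
```

Request:
apply_moves --pt "-0.0012 0.0004 0" --pt "-0.0024 0.0008 0" --pt "-0.0036 0.0012 0" --pt "-0.0048 0.0016 0" --pt "-0.006 0.002 0" --pt "-0.0072 0.0023 0" --pt "-0.0084 0.0026 0" --yaw '[0, 0, 0, 0, 0, 0, 0]' --jaw '[255, 255, 255, 255, 255, 255, 255]'

```text
clock: 12.35
tool_pos: [0.5891, 0.1968, 0.0646]
orientation: [0.707, 0.707, -0.0, -0.0]
contact_force: [-5.5, 2.0, -1.2]
width: 0.0127
gripper_force: 108.3
```

```bash
python3 f.py 3; python3 nx.py 0
```

```text
t 12.45 tcp [0.5892 0.1967 0.0646] F [-5.05  1.08 -0.91] std [0.5 0.7 0.6] g [-1.7  4.9] depth vs model mm 4.42
t 12.45 [[-0.0012, 0.0003], [-0.0024, 0.0006], [-0.0036, 0.001], [-0.0048, 0.0013], [-0.006, 0.0016], [-0.0072, 0.0019], [-0.0084, 0.0022], [-0.0096, 0.0025]]
```

Request:
apply_moves --pt "-0.0012 0.0004 0" --pt "-0.0024 0.0008 0" --pt "-0.0036 0.0012 0" --pt "-0.0048 0.0015 0" --pt "-0.006 0.0018 0" --pt "-0.0072 0.0021 0" --pt "-0.0084 0.0023 0" --yaw '[0, 0, 0, 0, 0, 0, 0]' --jaw '[255, 255, 255, 255, 255, 255, 255]'

```text
clock: 13.32
tool_pos: [0.5915, 0.1884, 0.0646]
orientation: [0.707, 0.707, -0.0, -0.0]
contact_force: [-5.3, 2.1, -2.4]
width: 0.013
gripper_force: 108.3
```

```bash
python3 f.py 3; python3 nx.py 0
```

```text
t 13.43 tcp [0.5915 0.1883 0.0646] F [-5.64  0.82 -1.76] std [0.3 0.9 0.5] g [ 1.6 -3.2] depth vs model mm 4.51
t 13.43 [[-0.0012, 0.0003], [-0.0024, 0.0006], [-0.0036, 0.0008], [-0.0048, 0.001], [-0.006, 0.0012], [-0.0072, 0.0013], [-0.0084, 0.0014], [-0.0096, 0.0015]]
```

Request:
apply_moves --pt "-0.0012 0.0003 0" --pt "-0.0024 0.0006 0" --pt "-0.0036 0.0008 0" --pt "-0.0048 0.001 0" --pt "-0.006 0.0012 0" --pt "-0.0072 0.0013 0" --pt "-0.0084 0.0014 0" --yaw '[0, 0, 0, 0, 0, 0, 0]' --jaw '[255, 255, 255, 255, 255, 255, 255]'

```text
clock: 14.3
tool_pos: [0.5928, 0.1803, 0.0646]
orientation: [0.707, 0.707, -0.0, -0.001]
contact_force: [-6.1, 2.0, -0.6]
width: 0.0127
gripper_force: 108.3
```

```bash
python3 f.py 3; python3 nx.py 0
```

```text
t 14.4 tcp [0.5928 0.1802 0.0646] F [-6.1   2.07 -0.83] std [0.1 0.3 0.3] g [  3.8 -11.1] depth vs model mm 4.33
t 14.4 [[-0.0012, 0.0001], [-0.0024, 0.0001], [-0.0036, 0.0], [-0.0048, -0.0001], [-0.006, -0.0003], [-0.0072, -0.0005], [-0.0084, -0.0009], [-0.0096, -0.0013]]
```

Request:
apply_moves --pt "-0.0012 0.0 0" --pt "-0.0024 -0.0001 0" --pt "-0.0036 -0.0002 0" --pt "-0.0048 -0.0004 0" --pt "-0.006 -0.0006 0" --pt "-0.0072 -0.0009 0" --pt "-0.0084 -0.0013 0" --yaw '[0, 0, 0, 0, 0, 0, 0]' --jaw '[255, 255, 255, 255, 255, 255, 255]'

```text
clock: 15.28
tool_pos: [0.592, 0.1724, 0.0647]
orientation: [0.707, 0.707, 0.0, -0.001]
contact_force: [-4.6, 4.0, -2.0]
width: 0.0126
gripper_force: 108.3
```

```bash
python3 f.py 3; python3 nx.py 0
```

```text
t 15.38 tcp [0.5919 0.1723 0.0647] F [-4.54  3.73 -1.25] std [0.3 0.3 0.6] g [  3.8 -19.1] depth vs model mm 3.98
t 15.38 [[-0.0012, -0.0004], [-0.0024, -0.0008], [-0.0036, -0.0014], [-0.0048, -0.002], [-0.006, -0.0027], [-0.0072, -0.0034], [-0.0084, -0.0042], [-0.0096, -0.0051]]
```

Request:
apply_moves --pt "-0.0012 -0.0004 0" --pt "-0.0024 -0.0008 0" --pt "-0.0036 -0.0014 0" --pt "-0.0048 -0.002 0" --pt "-0.006 -0.0027 0" --yaw '[0, 0, 0, 0, 0]' --jaw '[255, 255, 255, 255, 255]'

```text
clock: 16.0
tool_pos: [0.5897, 0.1668, 0.0649]
orientation: [0.707, 0.707, 0.001, -0.001]
contact_force: [-4.0, 5.3, -1.9]
width: 0.0126
gripper_force: 108.3
```

```bash
python3 f.py 3; python3 nx.py 0
```

```text
t 16.1 tcp [0.5896 0.1667 0.0649] F [-3.76  5.43 -1.32] std [0.3 0.1 0.4] g [  2.2 -24.9] depth vs model mm 3.95
t 16.1 [[-0.0012, -0.0007], [-0.0024, -0.0015], [-0.0036, -0.0024], [-0.0048, -0.0033], [-0.006, -0.0042], [-0.0072, -0.0052], [-0.0084, -0.0062], [-0.0096, -0.0072]]
```

Request:
apply_moves --pt "-0.0012 -0.0007 0" --pt "-0.0024 -0.0015 0" --pt "-0.0036 -0.0024 0" --pt "-0.0048 -0.0033 0" --pt "-0.006 -0.0042 0" --yaw '[0, 0, 0, 0, 0]' --jaw '[255, 255, 255, 255, 255]'

```text
clock: 16.73
tool_pos: [0.5859, 0.161, 0.0651]
orientation: [0.707, 0.707, 0.001, -0.0]
contact_force: [-2.8, 7.2, -1.4]
width: 0.0129
gripper_force: 108.3
```

```bash
python3 f.py 3; python3 nx.py 0
```

```text
t 16.82 tcp [0.5857 0.1609 0.0651] F [-3.51  6.54 -0.85] std [0.6 0.6 0.4] g [ -1.  -31.1] depth vs model mm 4.04
t 16.82 [[-0.0012, -0.001], [-0.0024, -0.002], [-0.0036, -0.003], [-0.0048, -0.0038], [-0.006, -0.0044], [-0.0072, -0.0048], [-0.0084, -0.005], [-0.0096, -0.0053]]
```

Request:
apply_moves --pt "-0.0012 -0.001 0" --pt "-0.0024 -0.002 0" --pt "-0.0036 -0.003 0" --pt "-0.0048 -0.0038 0" --yaw '[0, 0, 0, 0]' --jaw '[255, 255, 255, 255]'

```text
clock: 17.32
tool_pos: [0.5822, 0.1563, 0.0652]
orientation: [0.707, 0.707, 0.002, -0.0]
contact_force: [-3.7, 7.4, -1.3]
width: 0.0125
gripper_force: 108.3
```

```bash
python3 f.py 3; python3 nx.py 0
```

```text
t 17.43 tcp [0.5821 0.1562 0.0652] F [-3.3   6.65 -0.91] std [0.3 0.6 0.3] g [ -4.1 -36.2] depth vs model mm 4.23
t 17.43 [[-0.0012, -0.0006], [-0.0024, -0.001], [-0.0036, -0.0013], [-0.0048, -0.0016], [-0.006, -0.0018], [-0.0072, -0.0021], [-0.0084, -0.0024], [-0.0096, -0.0026]]
```

Request:
apply_moves --pt "-0.0012 -0.0008 0" --pt "-0.0024 -0.0014 0" --pt "-0.0036 -0.0018 0" --pt "-0.0048 -0.0021 0" --yaw '[0, 0, 0, 0]' --jaw '[255, 255, 255, 255]'

```text
clock: 17.92
tool_pos: [0.5795, 0.1505, 0.0649]
orientation: [0.707, 0.707, 0.001, -0.0]
contact_force: [-3.3, 3.2, -1.4]
width: 0.0129
gripper_force: 108.4
```

```bash
python3 f.py 3; python3 nx.py 0
```

```text
t 18.02 tcp [0.5795 0.1503 0.0649] F [-3.67  2.95 -1.  ] std [0.3 0.4 0.5] g [ -6.  -42.3] depth vs model mm 3.59
t 18.02 [[-0.0012, -0.0003], [-0.0024, -0.0005], [-0.0036, -0.0008], [-0.0048, -0.0011], [-0.006, -0.0013], [-0.0072, -0.0016], [-0.0084, -0.0019], [-0.0096, -0.0021]]
```

Request:
apply_moves --pt "-0.0012 -0.0001 0" --pt "-0.0024 -0.0002 0" --pt "-0.0036 -0.0005 0" --pt "-0.0048 -0.0008 0" --pt "-0.0048 -0.0008 0" --yaw '[0, 0, 0, 0, 0]' --jaw '[255, 255, 255, 255, 255]'

```text
clock: 18.65
tool_pos: [0.5784, 0.1453, 0.0647]
orientation: [0.707, 0.707, -0.0, -0.0]
contact_force: [-3.6, 3.1, -0.8]
width: 0.0127
gripper_force: 108.4
```

```bash
python3 f.py 3
```

```text
t 18.75 tcp [0.5784 0.1453 0.0647] F [-4.33  2.91 -0.89] std [0.5 0.2 0.9] g [ -6.5 -47.5] depth vs model mm 3.65
```

At the right mark with about 5 N on. I'm backing straight off, rising and looking at the stylus.

Request:
apply_moves --pt "-0.001 -0.008 0" --pt "-0.002 -0.02 0" --pt "-0.002 -0.025 -0.02" --pt "-0.002 -0.025 -0.045" --pt "-0.002 -0.025 -0.067" --pt "-0.002 -0.025 -0.067" --pt "-0.002 -0.025 -0.067" --yaw '[0, 0, 0, 0, 0, 0, 0]' --jaw '[255, 255, 255, 255, 255, 255, 255]'

```text
clock: 19.62
tool_pos: [0.5529, 0.1431, 0.131]
orientation: [0.707, 0.707, -0.0, -0.0]
contact_force: [1.0, -1.0, -1.0]
width: 0.0133
gripper_force: 108.4
```

```bash
python3 -c "
from h import *
go(.4447,.1879,.1315)"
```

```text
19.62 tcp [0.5529 0.1431 0.131 ] phi 1.571 F [ 1.   -1.02 -1.05] w 0.0133 gf 108.4 q [ 0.25  0.35 -0.05  1.17 -0.    1.82] quat [ 0.707  0.707 -0.    -0.   ]
tool [ 0.0448 -0.1082 -0.0005]
```

Request:
apply_moves --pt "0.02 -0.05 0" --pt "0.04 -0.095 0" --pt "0.045 -0.108 0" --pt "0.045 -0.108 0" --pt "0.045 -0.108 0" --yaw '[0, 0, 0, 0, 0]' --jaw '[255, 255, 255, 255, 255]'

```text
clock: 20.25
tool_pos: [0.4465, 0.1882, 0.1315]
orientation: [0.707, 0.707, 0.0, 0.0]
contact_force: [-0.3, 0.0, 0.0]
width: 0.0128
gripper_force: 108.5
```

Run:
```python
from h import *
st();c=manip.read_camera('scene');a=cv2.resize(c['pixels'][210:310,260:360],(600,600),interpolation=2);cv2.imwrite('pics/back.png',a)
p,f=st();print((proj(c,[[*p[:2],p[2]-.0425],[.4445,.188,.046]])-[260,210])*6)
```

```text
20.25 tcp [0.4465 0.1882 0.1315] phi 1.57 F [-0.28  0.05  0.04] w 0.0128 gf 108.5 q [ 0.4   0.21 -0.25  1.11 -0.    1.97] quat [0.707 0.707 0.    0.   ]
20.3 tcp [0.4466 0.1881 0.1315] phi 1.57 F [ 0.31 -0.89 -1.44] w 0.0128 gf 108.5 q [ 0.4   0.21 -0.25  1.11 -0.    1.97] quat [0.707 0.707 0.    0.   ]
[[311.88031092 365.60925376]
 [320.53312462 509.21789696]]
```

View pics/back.png

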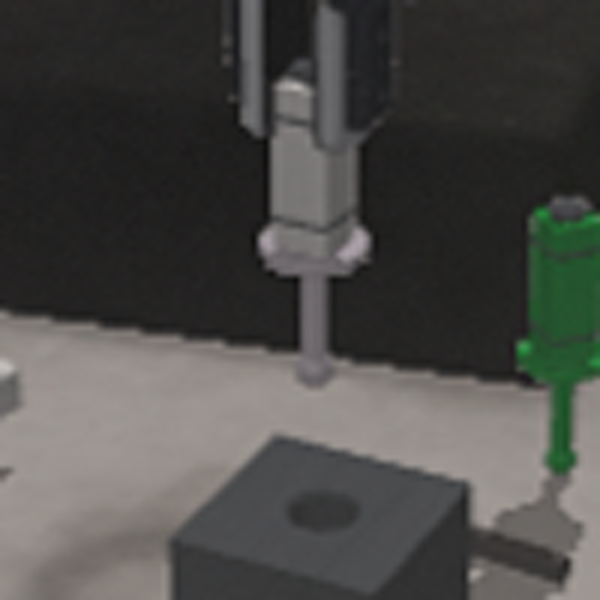

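The ball is at crop (315,370) over the hole at (323,511), and the stylus hangs upright. I'll shift −1.6 mm in x and lower it.

Request:
apply_moves --pt "0.0 -0.0016 0" --pt "0.0 -0.0016 0.025" --pt "0.0 -0.0016 0.045" --pt "0 -0.0016 0.06" --pt "0 -0.0016 0.07" --pt "0 -0.0016 0.0735" --pt "0 -0.0016 0.0735" --yaw '[0, 0, 0, 0, 0, 0, 0]' --jaw '[255, 255, 255, 255, 255, 255, 255]'

```text
clock: 21.18
tool_pos: [0.444, 0.1883, 0.0583]
orientation: [0.707, 0.707, 0.0, -0.0]
contact_force: [-0.3, 0.3, -0.9]
width: 0.0125
gripper_force: 108.5
```

```bash
python3 f.py 3|cut -c1-110
```

```text
t 21.27 tcp [0.4441 0.1884 0.0585] F [-0.34  0.2  -0.8 ] std [0.2 0.2 0.2] g [-144.8  -20. ] depth vs model mm
```

Request:
apply_moves --pt "0 0 0.001" --pt "0 0 0.002" --pt "0 0 0.0028" --pt "0 0 0.0028" --yaw '[0, 0, 0, 0]' --jaw '[255, 255, 255, 255]'

```text
clock: 21.78
tool_pos: [0.444, 0.1884, 0.0556]
orientation: [0.707, 0.707, 0.0, 0.0]
contact_force: [-0.4, 0.4, 2.7]
width: 0.0126
gripper_force: 108.9
```

```bash
python3 f.py 3|cut -c1-110
```

```text
t 21.88 tcp [0.4439 0.1884 0.0557] F [-0.6   0.24  3.23] std [0.2 0.2 0.5] g [-145.  -20.] depth vs model mm -
```

The collar has seated with a light upward force. I'll release and rise.

Request:
apply_moves --pt "0 0 0" --pt "0 0 0" --pt "0 0 0" --pt "0 0 0" --pt "0 0 -0.01" --pt "0 0 -0.05" --pt "0 0 -0.1" --pt "0 0 -0.1" --yaw '[0, 0, 0, 0, 0, 0, 0, 0]' --jaw '[0, 0, 0, 0, 0, 0, 0, 0]'

```text
clock: 22.88
tool_pos: [0.446, 0.1893, 0.1596]
orientation: [0.707, 0.707, 0.003, 0.001]
contact_force: [-1.0, 0.6, 0.2]
width: 0.0852
gripper_force: 0.0
```

Run:
```python
from h import *
st();c=manip.read_camera('scene');a=cv2.resize(c['pixels'][220:370,180:380],(800,600),interpolation=2);cv2.imwrite('pics/end.png',a);st()
```

```text
22.88 tcp [0.446  0.1893 0.1596] phi 1.571 F [-1.02  0.6   0.21] w 0.0852 gf 0.0 q [ 0.4   0.19 -0.21  1.17  0.    1.97] quat [0.707 0.707 0.003 0.001]
22.93 tcp [0.4449 0.1888 0.1576] phi 1.571 F [-0.28 -1.13 -0.2 ] w 0.0852 gf 0.0 q [ 0.4   0.19 -0.21  1.17  0.    1.97] quat [0.707 0.707 0.002 0.001]
```

View pics/end.png

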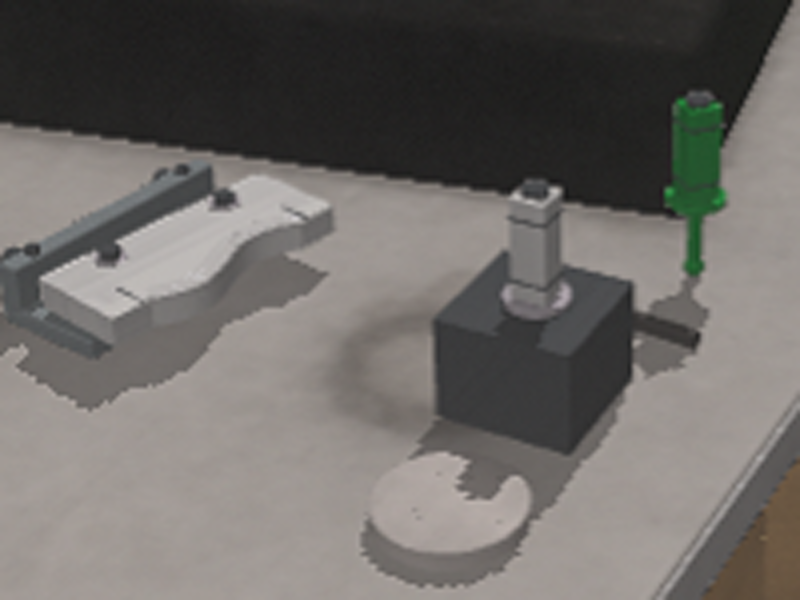

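The stylus stands home in the holder at crop (536,250), as at the start and upright. Everything else in view looks unmoved.

```bash
python3 -c "
from workcell import manip
print(manip.sign_off())"
```

```text
the job is handed in; nothing more can be done
None
```

The trace ran from the left mark to the right mark with force readings of about 4–8 N, the stylus is back upright on its collar in the holder and released, and the job is handed in at about 23 s (no verdict was returned).

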